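# Wedge a pouring table up to its height stop

### The job

The hinged aluminium pouring table has sagged at its front edge. Take the levelling wedge and slide it nose first, flat on the bench, under the middle of the table's front edge until the table's round boss comes up snugly against the pin of the height stop, pressing on it but not forced hard into it, and leave the wedge there holding the table up. Do not touch the table with the gripper, and leave the culture dishes and the beaker near it where they are.

Things in the scene. Friction and masses are not known exactly. Their poses are not given: they have to be found in the camera images.
- wedge_grip (a point): Centre of the upright handle (38 x 18 mm, 50 mm tall, standing on the bench) at the thick end of the loose aluminium wedge, 30 mm above its flat underside. x points along the wedge to its thin nose, z up. Take it across its 18 mm. The 36 mm wide ramp begins 18 mm in front of this point, 30 mm high, and falls evenly to the nose, 128 mm in front, 4 mm high (slope 0.236).
- edge (a point): Middle of the underside of the table's front edge, a round steel bar 10 mm thick, 110 mm long along y. x points under the table. At rest 10 mm above the bench, carrying about 3 to 4.5 N; with the boss at the stop 18 to 26 mm, different each time. The bar's foremost line is 5 mm in front of the point. Below and behind it, 130 mm of space is free.
- table: The pouring table: aluminium plate 156 x 110 x 6 mm with two ring-shaped dish seats on it; origin at rest as the frame's. Its hinge runs along y, 155 mm behind the front edge, 27 mm above the bench; its front swings up when lifted. On its front left corner, seen from the front, is a round steel boss 16 mm wide under the stop's pin.
- stop_tip (a point): Lowest point of the stop's round-nosed pin, 10 mm wide, 25 mm behind the front edge and 43 mm left of its middle. Rigid, 32 to 40 mm above the bench. Lifting alone needs a push of about 4 to 10 N; once the boss meets the pin the push climbs steeply, about 1 N per N on the pin, within a few mm of wedge travel. A climb of 5 to 8 N is snug; over 15 N on the pin is forced.
- stop: The height stop as a whole: post 64 mm tall, finger and pin, fixed at the left side of the table; its origin lies near the bench below the front edge.
- frame: Fixed dark steel frame of the table: two low side rails (12 mm high, 124 mm clear between them) and a bar at the rear; open at the front. Origin on the bench in front of the middle of the front edge, 5 mm from its point; x points under the table, level, at right angles to the front edge, and gives the direction of the push.
- wedge: The same wedge, 0.24 kg; origin at its underside below the handle's centre, same axes. Friction: about 0.25 between ramp and table edge, 0.6 between wedge and bench, so it stays where it is left.
- balance: Fixed bench balance on the middle of the bench, straight ahead of the robot, right of the work; about 260 mm deep, 200 mm wide and 185 mm tall. Not needed; pass over or round it.
- dish_left_mid (a point): Bystander: two stacked culture dishes, 59 mm wide, 30 mm tall, left of the work; centre.
- beaker_mid (a point): Bystander: small clear beaker, 55 mm wide, 71 mm tall, right of the table; centre.
- dish_front_mid (a point): Bystander: single culture dish, 58 mm wide, 15 mm tall, near the robot; centre.
There are look-alikes about, which are no part of the job. Of the things shaped like the frame, the steel one is meant.

How it is judged:
By the outcome, as a careful person would: the job done as asked, in the order asked, and still so for the second after the job is handed in, with the robot touching nothing.
It also fails if it takes over 58 s, if anything falls off the work surface, if the arm or the gripper's body presses on something with over 40 N, if the wrist force passes 120 N, or if a joint passes its speed limit or range.

### The arm

A 7-joint arm with a two-finger parallel gripper is mounted at the origin on a cart in front of the work surface, level with it; the furniture and walls round the work are solid. World frame = base frame: x ahead of the robot, y to its left, z up, the work surface at z = 0. Lengths are in m, angles in degrees, forces in N, time in s.
With the tool pointing down it reaches from about 0.4 to 0.9 m from the base axis. Payload 5.6 kg.
Tool frame: the origin (TCP) lies between the finger pads; the fingertips stand 25 mm ahead of it and the grasp point (between the pads) lies 6 mm ahead of it (bot.tips_ahead is the distance from the TCP to the fingertips, in m); z points along the fingers, y is the direction in which the jaws open and shut (so a half turn about z gives the same grasp; the last joint's range is limited). The gripper opens to 92 mm and grips with 3 to 60 N. Pads are 20 mm wide; open, the fingers measure 128 mm over their backs; the gripper's body (75 mm by 189 mm) begins 69 mm behind the grasp point.
Start: joints at [-69.5, 26.786, -0.665, 91.828, 0.344, 61.387, -3.226], TCP at [0.254, 0.598, 0.24] pointing down, gripper open.
Joint ranges: [-144.91, 144.91], [-17.63, 115.5], [-89.93, 88.59], [15.96, 139.68], [-74.01, 254.01], [8.47, 105.57], [-167.45, 167.45]. Speed limits (degrees/s): [147.25, 147.25, 180, 180, 180, 180, 180].

### API

Orientations are given as [roll, pitch, yaw] about the fixed x, y, z axes, in that order (R = Rz(yaw) Ry(pitch) Rx(roll)).
In Python, from cell import bot gives the robot as it stands.
- The arm moves only by the tool play_rows, never from a script. Its argument "motion" is a list of rows, each an object of numbers: "gripper": the opening, from 0 (shut) to 1 (fully open); "dx", "dy", "dz": the shift along the tool's x, y, z in cm; "roll": the turn about the tool's z in degrees. In form: [{"gripper": .., "dx": .., "dy": .., "dz": .., "roll": ..}, ...]. A call has exactly 8 rows; each row shifts and turns the commanded pose from where the row before left it, along the tool's axes as they then stand; what a row does not reach is not made up. A row lasts 1/10 s, in which the tool goes at most 50 mm and 8.59 degrees, less where a joint would pass 70% of its speed; a pose out of reach is approached as far as the arm can. A call is refused whole if a number of a shift passes 5 or a number of a turn 8.59, either way. A call with a gripper value outside its range is refused whole. The fingers move at their own pace and stop on an object; "force" is the grip in N (left out, the last holds). Time passes only in rows, so rows that do not move let the fingers close, or fill a call up. It gives the time, the measured TCP pose, the force and the opening at its end, in the units of the state.
- bot.sense(): the state, without advancing time (a new reading comes with each control period).
- bot.read_camera(name): name is "side" or "top" or "wrist"; returns a dict with "frame" (384x512x3 uint8, red, green, blue), "fx", "fy", "cx", "cy" (pixels), "rvec" (rotation vector, rad) and "tvec" (3), from world to camera coordinates, as OpenCV has them. Camera axes: x right, y down, z forward; pixel columns grow to the right and rows downward; lengths in m; the calibration is good to about 2 mm. A picture is of the moment at which its call begins. There is no depth.
- bot.close_job(): hands the job in, once; it reports no verdict.
The state is a dict: "clock": time; "qpos": joint angles; "joint_vel": joint speeds; "joint_torque": joint torques, N m; "position": TCP position; "eef_rot": TCP orientation; "contact_force": force on the tool from outside, world axes, zero at the start; "ft_torque": the same for the moment, N m; "opening": finger opening in m.
Only numpy, scipy, OpenCV 4.12 (cv2) and the standard library are available. Lean on these libraries where they do the work, as an engineer would, in place of code of your own. Each camera call takes 0.05 s, during which the arm holds its last target.

## Working session

There is one attempt and no reset: what is moved stays moved. The work goes in short steps, Python scripts to look and compute and a tool call to move; the robot and the scene stay as the last step left them, time stands still between calls to the robot, and variables do not carry over. Pictures are saved under pics/ and viewed, and the job is handed in when it is done.

Besides the shell and the picture viewer there is one more tool, called as name(argument=value, ...) on one line, values as JSON. play_rows: Moves the arm, as the interface text tells. Its arguments: {"type":"object","properties":{"motion":{"type":"array","items":{"type":"object","properties":{"gripper":{"type":"number"},"dx":{"type":"number"},"dy":{"type":"number"},"dz":{"type":"number"},"roll":{"type":"number"}}}},"force":{"type":"number"}},"required":["motion"]}

```bash
mkdir -p pics; ls; python3 - <<'E'
from cell import bot
import cv2,numpy as np
s=bot.sense(); print(s); print(bot.tips_ahead)
for n in ["side","top","wrist"]:
    c=bot.read_camera(n); cv2.imwrite(f"pics/{n}0.png",c["frame"][:,:,::-1]); 
    R=cv2.Rodrigues(np.array(c["rvec"],float))[0]; print(n,c["fx"],c["fy"],c["cx"],c["cy"],(-R.T@np.array(c["tvec"]).ravel()).round(3),R.round(3).tolist())
E
```

```text
pics
{'clock': 0.0, 'qpos': array([-69.50037077,  26.83711485,  -0.66524532,  91.88023324,
         0.34589517,  61.38807592,  -3.22748027]), 'joint_vel': array([ 0.06289283, -0.05230334, -0.07050769,  0.0736809 , -0.00201021,
       -0.03111072,  0.02873358]), 'joint_torque': array([ 5.15815282e-04, -5.20582151e+01, -1.22161585e-02, -2.43732136e+01,
       -5.66569786e-02,  1.75625930e-02,  1.62090305e-04]), 'position': array([0.25344676, 0.5979601 , 0.23863269]), 'eef_rot': array([-1.79896898e+02,  8.85101993e-03,  1.57032685e+02]), 'contact_force': array([ 0.23885365,  0.02360663, -0.05564277]), 'ft_torque': array([-0.0468979 ,  0.00913907, -0.00485039]), 'opening': 0.09192171217421394}
0.025
side 365.73867041178704 365.73867041178704 252.28381662863416 186.4756696325648 [ 0.551 -0.43   1.005] [[0.979, 0.203, 0.009], [0.183, -0.863, -0.471], [-0.088, 0.463, -0.882]]
top 412.12276959016964 412.12276959016964 251.48560658693344 192.97995318028023 [0.293 0.061 1.1  ] [[0.015, -1.0, -0.001], [-0.987, -0.015, -0.158], [0.158, 0.003, -0.987]]
wrist 322.5967527900995 322.5967527900995 257.56346489051924 194.0230750387466 [0.192 0.624 0.384] [[0.391, 0.921, -0.002], [0.895, -0.379, 0.234], [0.214, -0.093, -0.972]]
```

View pics/side0.png

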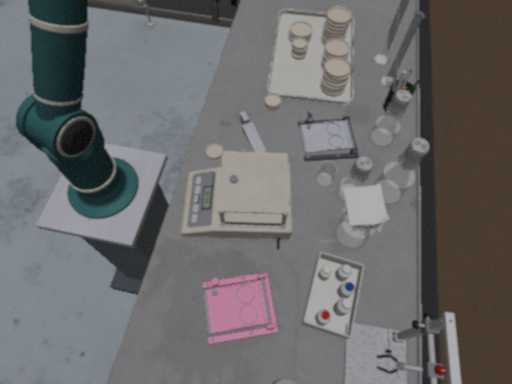

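View pics/top0.png

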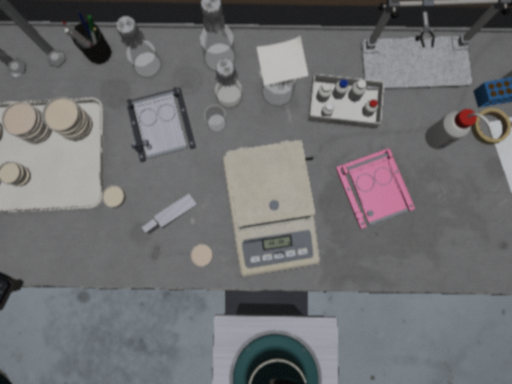

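View pics/wrist0.png

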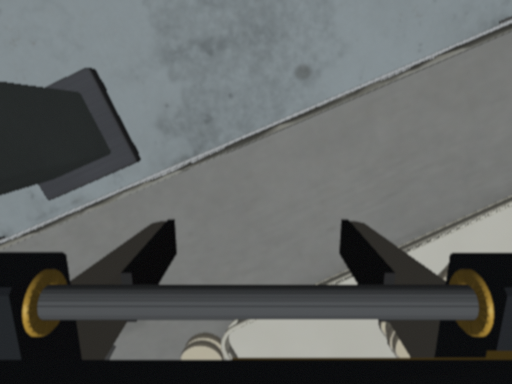

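```bash
python3 - <<'E'
import cv2,numpy as np
t=cv2.imread("pics/top0.png")[75:275,95:245]; s=cv2.imread("pics/side0.png")[75:205,195:365]
cv2.imwrite("pics/c_top.png",cv2.resize(t,None,fx=3.0,fy=3.0,interpolation=cv2.INTER_CUBIC))
cv2.imwrite("pics/c_side.png",cv2.resize(s,None,fx=4.5,fy=4.5,interpolation=cv2.INTER_CUBIC))
E
```

```text
(no output)
```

View pics/c_top.png

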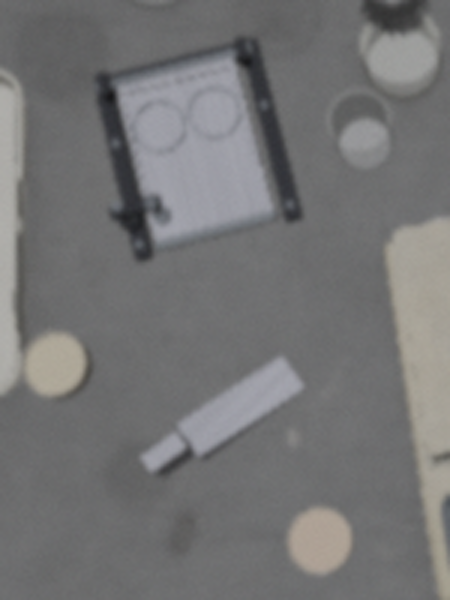

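View pics/c_side.png

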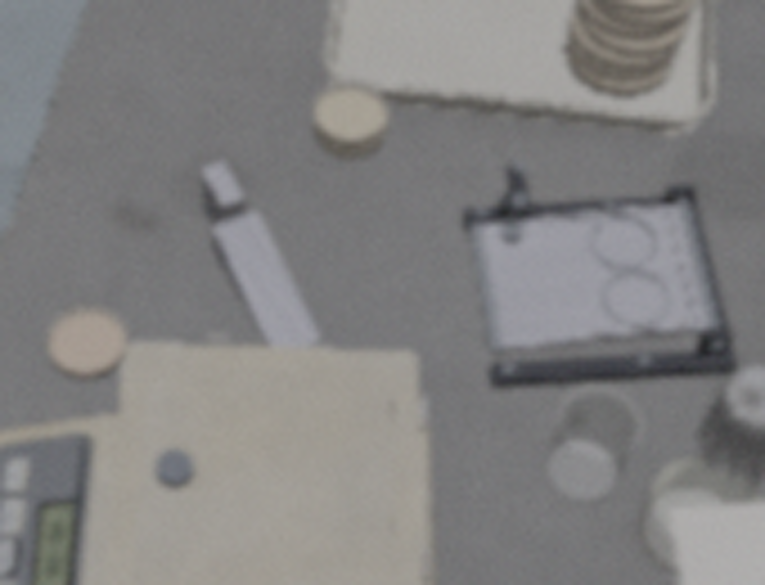

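```bash
cat > h.py <<'E'
import cv2,numpy as np
from cell import bot
def cam(n):
    c=bot.read_camera(n); c["R"]=cv2.Rodrigues(np.array(c["rvec"],float))[0]; c["t"]=np.array(c["tvec"],float).ravel(); return c
def ray(c,uv,z):
    uv=np.atleast_2d(np.array(uv,float)); d=np.c_[(uv[:,0]-c["cx"])/c["fx"],(uv[:,1]-c["cy"])/c["fy"],np.ones(len(uv))]@c["R"]
    o=-c["R"].T@c["t"]; return o+d*((z-o[2])/d[:,2])[:,None]
def proj(c,P):
    p=np.atleast_2d(P)@c["R"].T+c["t"]; return np.c_[c["fx"]*p[:,0]/p[:,2]+c["cx"],c["fy"]*p[:,1]/p[:,2]+c["cy"]]
E
python3 - <<'E'
from h import *
T=cam("top");S=cam("side")
f=lambda l:[(95+x/3-1/3,75+y/3-1/3) for x,y in l]
g=lambda l:[(195+x/4.5-.4,75+y/4.5-.4) for x,y in l]
def show(n,P): print(n,P.round(4).tolist())
H=ray(T,f([(141,460),(180,430),(190,445),(152,474)]),.05); show("handleT",H); print(H.mean(0))
show("noseT",ray(T,f([(283,357),(304,384)]),.004)); show("rampT",ray(T,f([(178,431),(200,458)]),.03))
HS=ray(S,g([(202,170),(223,160),(244,196),(225,210)]),.05); show("handleS",HS);print(HS.mean(0))
show("noseS",ray(S,g([(275,345),(319,343)]),.004));show("rampS",ray(S,g([(215,228),(256,210)]),.03))
show("railsT L front,rear; R front, rear",ray(T,f([(134,260),(151,256),(285,220),(301,216)]),.012))
show("railsS",ray(S,g([(466,226),(492,385),(492,370),(730,370)]),.012))
show("plate front T",ray(T,f([(158,247),(275,213)]),.02))
show("plate front S",ray(S,g([(474,228),(493,350)]),.02))
E
```

```text
handleT [[0.3667, 0.3425, 0.05], [0.3927, 0.3107, 0.05], [0.38, 0.3015, 0.05], [0.355, 0.3325, 0.05]]
[0.37360007 0.32180374 0.05      ]
noseT [[0.4641, 0.2326, 0.004], [0.44, 0.2129, 0.004]]
rampT [[0.3937, 0.3172, 0.03], [0.3706, 0.2969, 0.03]]
handleS [[0.3573, 0.3351, 0.05], [0.3704, 0.3475, 0.05], [0.3926, 0.3179, 0.05], [0.3817, 0.3025, 0.05]]
[0.37548685 0.32575305 0.05      ]
noseS [[0.4353, 0.2253, 0.004], [0.4662, 0.2337, 0.004]]
rampS [[0.3745, 0.3001, 0.03], [0.4007, 0.3227, 0.03]]
railsT L front,rear; R front, rear [[0.5495, 0.3693, 0.012], [0.5534, 0.3542, 0.012], [0.5887, 0.2345, 0.012], [0.5927, 0.2201, 0.012]]
railsS [[0.5555, 0.3551, 0.012], [0.5942, 0.219, 0.012], [0.5924, 0.2316, 0.012], [0.7596, 0.2673, 0.012]]
plate front T [[0.5599, 0.3462, 0.02], [0.5929, 0.2425, 0.02]]
plate front S [[0.5616, 0.3481, 0.02], [0.5904, 0.2432, 0.02]]
```

The top view shows the steel frame at (160,125) and a pink look-alike at (375,187). There is only one wedge: handle at (150,226), nose at (192,199). The crops and sizes agree: nose to handle 127 mm, front edge 109 mm. Next I go above the handle for a closer look.

play_rows(motion=[{"gripper": 1,"roll": 7.25},{"gripper": 0.6,"roll": 7.25},{"gripper": 0.5,"roll": 7.25},{"gripper": 0.5,"roll": 7.25},{"gripper": 0.5,"dx": -4,"dy": -1},{"gripper": 0.5,"dx": -4,"dy": -1},{"gripper": 0.5,"dx": -4,"dy": -1},{"gripper": 0.5,"dx": -4,"dy": -1}], force=40)

```text
$.motion[0]: bad value
```

```bash
python3 - <<'E'
from h import *
s=bot.sense();print(s["position"],s["eef_rot"],s["qpos"].round(1))
c=cam("wrist");cv2.imwrite("pics/w1.png",c["frame"][:,:,::-1])
E
```

```text
[0.25356555 0.59823051 0.23910833] [-1.79949645e+02  5.55652786e-03  1.57030411e+02] [-69.5  26.8  -0.7  91.9   0.3  61.4  -3.2]
```

View pics/w1.png

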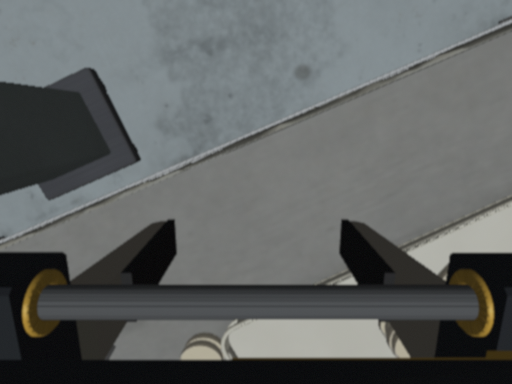

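The picture is unchanged because the call was refused; rows probably need all five fields.

play_rows(motion=[{"gripper": 1,"dx": 0,"dy": 0,"dz": 0,"roll": 7.25},{"gripper": 0.6,"dx": 0,"dy": 0,"dz": 0,"roll": 7.25},{"gripper": 0.5,"dx": 0,"dy": 0,"dz": 0,"roll": 7.25},{"gripper": 0.5,"dx": 0,"dy": 0,"dz": 0,"roll": 7.25},{"gripper": 0.5,"dx": -4,"dy": -1,"dz": 0,"roll": 0},{"gripper": 0.5,"dx": -4,"dy": -1,"dz": 0,"roll": 0},{"gripper": 0.5,"dx": -4,"dy": -1,"dz": 0,"roll": 0},{"gripper": 0.5,"dx": -4,"dy": -1,"dz": 0,"roll": 0}], force=40)

```text
clock: 1.1
position: [0.3211, 0.4463, 0.2396]
eef_rot: [180.0, 0.0, 128.1]
contact_force: [0.8, 0.4, -0.4]
opening: 0.0463
```

```bash
python3 - <<'E'
from h import *
s=bot.sense();print(s["clock"],s["position"],s["eef_rot"],s["qpos"].round(1),s["opening"])
c=cam("wrist");cv2.imwrite("pics/w2.png",c["frame"][:,:,::-1])
E
```

```text
1.1 [0.32113667 0.44632608 0.23959555] [1.79988277e+02 1.79234274e-04 1.28050428e+02] [-64.   17.    7.6 106.5  -2.6  56.7 -17.3] 0.046261269255138425
```

View pics/w2.png

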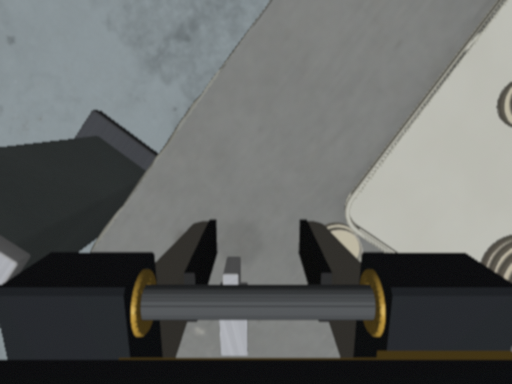

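```bash
python3 - <<'E'
from h import *
c=cam("wrist")
cr=c["frame"][230:360,190:330,::-1];cv2.imwrite("pics/w2c.png",cv2.resize(cr,None,fx=4,fy=4,interpolation=cv2.INTER_CUBIC))
P=np.array([[.3745,.3235,.05]]);print(proj(c,P))
s=bot.sense();p=s["position"];print(proj(c,p+[0,0,-.025]))
T=cam("top");cv2.imwrite("pics/t2.png",cv2.resize(T["frame"][75:275,95:245,::-1],None,fx=3,fy=3))
E
```

```text
[[231.04342076 284.28250278]]
[[260.90072194 232.45206206]]
```

View pics/w2c.png

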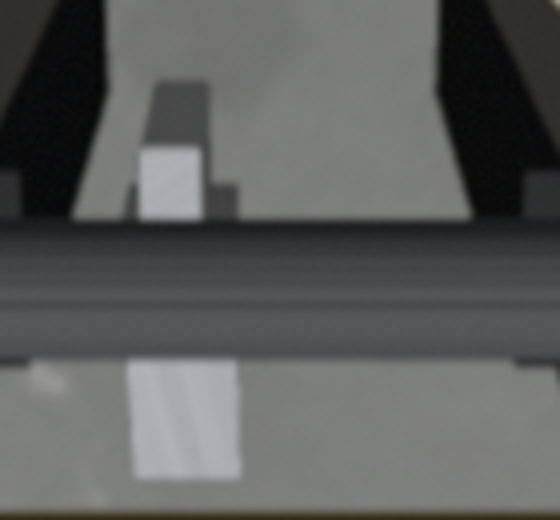

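```bash
python3 - <<'E'
from h import *
c=cam("wrist")
a=ray(c,[(224.6,266.8),(240.6,266.8)],.05);n=ray(c,[(223.3,349.6),(250.0,349.6)],.004)
b=ray(c,[(228.6,250.2),(242,250.2)],.0)
print(a,n,b);am,nm=a.mean(0)[:2],n.mean(0)[:2]
d=nm-am;y=np.degrees(np.arctan2(d[1],d[0]));u=d/np.linalg.norm(d)
g=am+.019*u;print(np.linalg.norm(d),y,g,np.linalg.norm(a[0]-a[1]),np.linalg.norm(n[0]-n[1]))
s=bot.sense();p=s["position"][:2];yt=np.radians(s["eef_rot"][2]);e=g-p
print("dx,dy cm",100*(e@[np.cos(yt),np.sin(yt)]),100*(e@[np.sin(yt),-np.cos(yt)]))
T=cam("top");print(ray(T,[(113.5,196.5)],.03),ray(T,[(201.5,255)],.015))
E
```

```text
[[0.35312175 0.34373415 0.05      ]
 [0.36744311 0.35480809 0.05      ]] [[0.43505999 0.22171588 0.004     ]
 [0.4641373  0.24419373 0.004     ]] [[0.35415092 0.3426494  0.        ]
 [0.36775361 0.35316814 0.        ]]
0.146652212878618 -52.48029529291596 [0.37185408 0.33420139] 0.018103408735994964 0.03675245789923396
dx,dy cm -12.040182792422826 -2.963264626183288
[[0.44956393 0.42655515 0.03      ]] [[0.30130576 0.19203421 0.015     ]]
```

Rays put the handle at (0.372,0.334) from the wrist view and (0.374,0.323) from the top view. That is a 10 mm disagreement, so I take a nearer look before grasping.

play_rows(motion=[{"gripper": 0.5,"dx": -3,"dy": -1,"dz": 2,"roll": 0},{"gripper": 0.5,"dx": -3,"dy": -1,"dz": 2,"roll": 0},{"gripper": 0.5,"dx": -2,"dy": -1,"dz": 2,"roll": 0.5},{"gripper": 0.5,"dx": 0,"dy": 0,"dz": 2,"roll": 0},{"gripper": 0.5,"dx": 0,"dy": 0,"dz": 0,"roll": 0},{"gripper": 0.5,"dx": 0,"dy": 0,"dz": 0,"roll": 0},{"gripper": 0.5,"dx": 0,"dy": 0,"dz": 0,"roll": 0},{"gripper": 0.5,"dx": 0,"dy": 0,"dz": 0,"roll": 0}])

```text
clock: 2.15
position: [0.3464, 0.3676, 0.1605]
eef_rot: [179.9, -0.0, 127.6]
contact_force: [0.3, 0.0, -0.4]
opening: 0.0463
```

```bash
python3 - <<'E'
from h import *
s=bot.sense();print(s["clock"],s["position"],s["eef_rot"])
c=cam("wrist");cv2.imwrite("pics/w3.png",c["frame"][:,:,::-1])
p=s["position"]
yt=np.radians(s["eef_rot"][2]);Y=np.array([np.sin(yt),-np.cos(yt),0])
print("tips proj",proj(c,[p+[0,0,-.025]+Y*.023,p+[0,0,-.025]-Y*.023]))
T=cam("top");cv2.imwrite("pics/t3.png",cv2.resize(T["frame"][75:275,95:245,::-1],None,fx=3,fy=3))
print(proj(T,p+[0,0,-.025]))
E
```

```text
2.15 [0.34642058 0.36758607 0.160493  ] [ 1.79897287e+02 -3.47781655e-02  1.27612982e+02]
tips proj [[299.77496143 237.61833897]
 [217.9471678  237.70320446]]
[[120.75919488 233.80108176]]
```

View pics/w3.png

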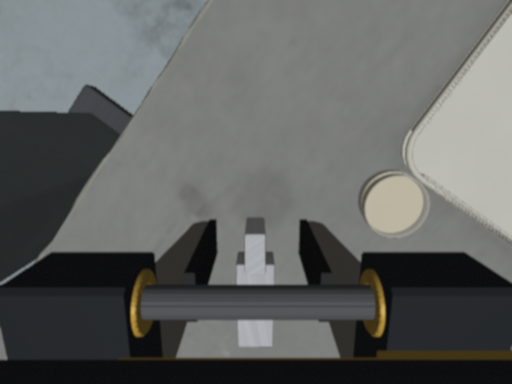

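View pics/t3.png

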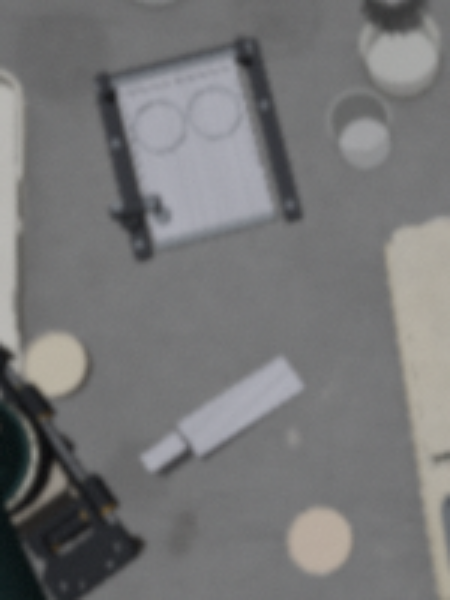

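```bash
python3 - <<'E'
from h import *
c=cam("wrist");T=cam("top");S=cam("side")
print("dish",ray(c,[(393.5,204)],.03),ray(T,[(113.3,196)],.03))
cr=c["frame"][200:360,200:320,::-1];cv2.imwrite("pics/w3c.png",cv2.resize(cr,None,fx=4.5,fy=3.7,interpolation=cv2.INTER_CUBIC))
def red(im):
    return
for n,C,roi in(("T",T,(95,130,180,215)),("S",S,(255,290,90,112)),("W",c,(355,430,165,240))):
    x0,x1,y0,y1=roi;im=C["frame"][y0:y1,x0:x1].astype(int)
    m=((im[...,0]-im[...,2])>20).astype(np.uint8)
    k,l,st,ce=cv2.connectedComponentsWithStats(m);i=1+np.argmax(st[1:,4]);print(n,ce[i]+[x0,y0],st[i],ray(C,ce[i]+[x0,y0],.028))
E
```

```text
dish [[0.44705223 0.43288507 0.03      ]] [[0.45088318 0.4271711  0.03      ]]
T [112.94634146 195.93658537] [ 10   7  17  19 205] [[0.45133306 0.42879766 0.028     ]]Traceback (most recent call last):
  File "<stdin>", line 10, in <module>
    return _wrapfunc(a, 'argmax', axis=axis, out=out, **kwds)
    return bound(*args, **kwds)
ValueError: attempt to get argmax of an empty sequence
```

View pics/w3c.png

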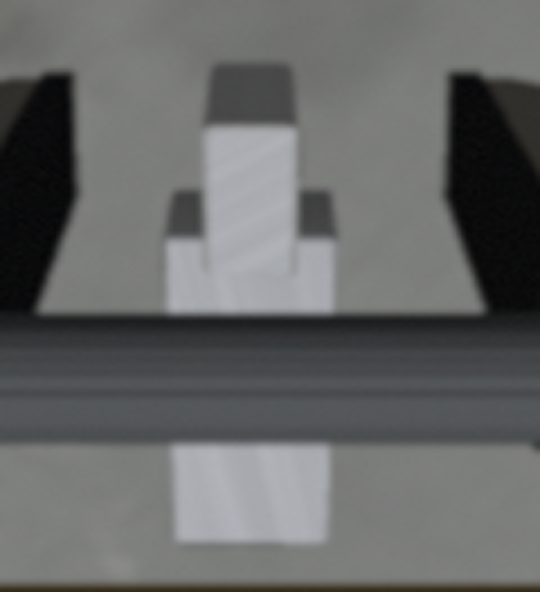

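```bash
python3 - <<'E'
from h import *
c=cam("wrist")
a=ray(c,[(245,233.8),(265.6,233.8)],.05);n=ray(c,[(239,346.1),(272.5,346.1)],.004)
f=ray(c,[(245.3,272.8),(265,272.8)],.05); b=ray(c,[(236.7,264),(274,264)],.03)
am,nm=a.mean(0)[:2],n.mean(0)[:2]
d=nm-am;y=np.degrees(np.arctan2(d[1],d[0]));u=d/np.linalg.norm(d)
g=am+.019*u;print(np.linalg.norm(d),y,g,np.linalg.norm(a[0]-a[1]),np.linalg.norm(n[0]-n[1]),"front of handle?",(f.mean(0)[:2]-am)@u,"ramp start",(b.mean(0)[:2]-am)@u)
s=bot.sense();p=s["position"][:2];yt=np.radians(s["eef_rot"][2]);e=g-p
print("dx,dy cm",100*(e@[np.cos(yt),np.sin(yt)]),100*(e@[np.sin(yt),-np.cos(yt)]))
E
```

```text
0.146228543648994 -52.494151815355046 [0.37384269 0.32647847] 0.017291691962352196 0.03631033211176366 front of handle? 0.03576455008934833 ramp start 0.03714636782296224
dx,dy cm -4.8423143973355804 -0.2628249491333265
```

play_rows(motion=[{"gripper": 0.5,"dx": -2.5,"dy": -0.15,"dz": 0,"roll": 0},{"gripper": 0.5,"dx": -2.4,"dy": -0.11,"dz": 1,"roll": 0},{"gripper": 0.5,"dx": 0,"dy": 0,"dz": 3,"roll": 0},{"gripper": 0.5,"dx": 0,"dy": 0,"dz": 3,"roll": 0},{"gripper": 0.5,"dx": 0,"dy": 0,"dz": 2.5,"roll": 0},{"gripper": 0.5,"dx": 0,"dy": 0,"dz": 0,"roll": 0},{"gripper": 0.5,"dx": 0,"dy": 0,"dz": 0,"roll": 0},{"gripper": 0.5,"dx": 0,"dy": 0,"dz": 0,"roll": 0}])

```text
clock: 3.25
position: [0.3749, 0.3266, 0.0659]
eef_rot: [179.9, -0.0, 127.5]
contact_force: [-0.2, 0.1, 0.6]
opening: 0.0464
```

```bash
python3 - <<'E'
from h import *
s=bot.sense();print(s["clock"],s["position"],s["eef_rot"],s["contact_force"])
c=cam("wrist");cv2.imwrite("pics/w4.png",c["frame"][:,:,::-1])
E
```

```text
3.25 [0.37492005 0.32656965 0.06586223] [ 1.79870628e+02 -1.78823301e-02  1.27529984e+02] [-0.17175071  0.08615233  0.58486307]
```

View pics/w4.png

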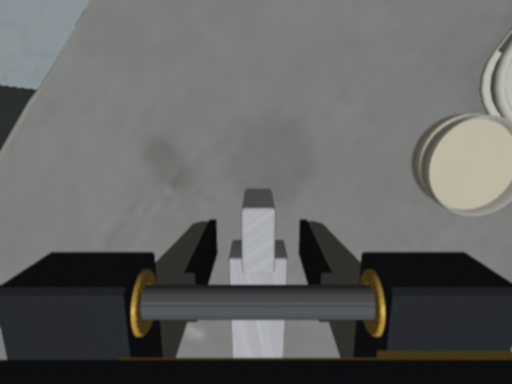

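The handle spans columns 242–275 and rows 205–272, centred between the fingers, and clear of the dish at (470,165). I descend and grip.

play_rows(motion=[{"gripper": 0.5,"dx": 0,"dy": 0,"dz": 1.5,"roll": 0},{"gripper": 0.5,"dx": 0,"dy": 0,"dz": 1.4,"roll": 0},{"gripper": 0.5,"dx": 0,"dy": 0,"dz": 0,"roll": 0},{"gripper": 0.1,"dx": 0,"dy": 0,"dz": 0,"roll": 0},{"gripper": 0.1,"dx": 0,"dy": 0,"dz": 0,"roll": 0},{"gripper": 0.1,"dx": 0,"dy": 0,"dz": 0,"roll": 0},{"gripper": 0.1,"dx": 0,"dy": 0,"dz": 0,"roll": 0},{"gripper": 0.1,"dx": 0,"dy": 0,"dz": 0,"roll": 0}], force=40)

```text
clock: 4.1
position: [0.3745, 0.3262, 0.036]
eef_rot: [179.9, -0.0, 127.5]
contact_force: [0.8, 0.4, 3.9]
opening: 0.0178
```

play_rows(motion=[{"gripper": 0.1,"dx": 0,"dy": 0,"dz": -1.5,"roll": 0},{"gripper": 0.1,"dx": 0,"dy": 0,"dz": -1.5,"roll": 0},{"gripper": 0.1,"dx": 0,"dy": 0,"dz": 0,"roll": -7},{"gripper": 0.1,"dx": 0,"dy": 0,"dz": 0,"roll": -7.5},{"gripper": 0.1,"dx": 0,"dy": 0,"dz": 0,"roll": -7.5},{"gripper": 0.1,"dx": 0,"dy": 0,"dz": 0,"roll": -7.5},{"gripper": 0.1,"dx": 0,"dy": 0,"dz": 0,"roll": -7.5},{"gripper": 0.1,"dx": 0,"dy": 0,"dz": 0,"roll": -7.5}], force=40)

```text
clock: 4.9
position: [0.3738, 0.3255, 0.0653]
eef_rot: [-179.9, -0.0, 172.3]
contact_force: [-0.8, -0.0, -2.3]
opening: 0.0179
```

play_rows(motion=[{"gripper": 0.1,"dx": 0,"dy": 0,"dz": 0,"roll": -7.5},{"gripper": 0.1,"dx": 0,"dy": 0,"dz": 0,"roll": -7.5},{"gripper": 0.1,"dx": 0,"dy": 0,"dz": 0,"roll": -7.5},{"gripper": 0.1,"dx": 0,"dy": 0,"dz": 0,"roll": -2},{"gripper": 0.1,"dx": 0,"dy": 0,"dz": 0,"roll": 0},{"gripper": 0.1,"dx": 0,"dy": 0,"dz": 0,"roll": 0},{"gripper": 0.1,"dx": 0,"dy": 0,"dz": 0,"roll": 0},{"gripper": 0.1,"dx": 0,"dy": 0,"dz": 0,"roll": 0}])

```text
clock: 5.7
position: [0.3741, 0.3259, 0.0656]
eef_rot: [-180.0, 0.0, -163.5]
contact_force: [0.2, 0.2, -2.5]
opening: 0.0179
```

```bash
python3 - <<'E'
from h import *
s=bot.sense();print(s["clock"],s["position"],s["eef_rot"],s["contact_force"],s["opening"],s["qpos"].round(0))
c=cam("wrist");cv2.imwrite("pics/w5.png",c["frame"][:,:,::-1])
c=cam("top");cv2.imwrite("pics/t5.png",cv2.resize(c["frame"][75:275,95:245,::-1],None,fx=3,fy=3,interpolation=cv2.INTER_CUBIC))
c=cam("side");cv2.imwrite("pics/s5.png",cv2.resize(c["frame"][75:205,195:365,::-1],None,fx=4.5,fy=4.5,interpolation=cv2.INTER_CUBIC))
E
```

```text
5.7 [0.3740876  0.32589545 0.06558553] [-1.79990059e+02  2.52584336e-03 -1.63503171e+02] [ 0.17838137  0.21183037 -2.52639928] 0.017943416021474725 [-37.  28.  -9. 119.   8.  33.  54.]
```

View pics/t5.png

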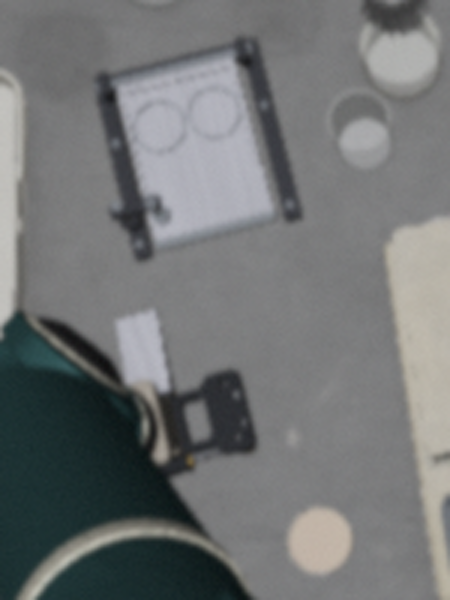

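View pics/s5.png

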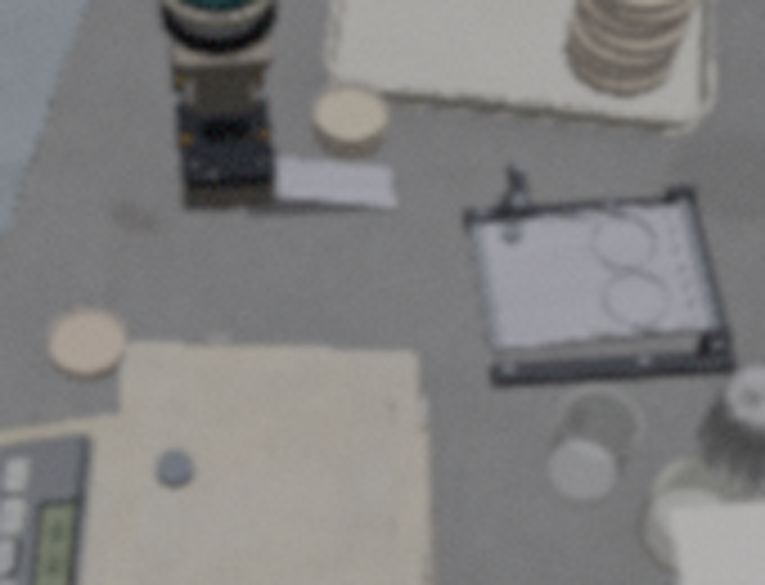

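```bash
cat > m.py <<'E'
from h import *
T=cam("top");S=cam("side");s=bot.sense();p=s["position"];a=np.radians(s["eef_rot"][2]+180);u=np.array([np.cos(a),np.sin(a)]);v=np.array([-u[1],u[0]])
z=p[2]-.036+.004
for n,C,px in(("T",T,[(95+115/3-.3,75+320/3-.3),(95+155/3-.3,75+310/3-.3)]),("S",S,[(195+391/4.5-.4,75+164/4.5-.4),(195+397/4.5-.4,75+206/4.5-.4)])):
    r=ray(C,px,z);m=r.mean(0)[:2];d=m-(p[:2]+.128*u);print(n,"nose",m,"expected",p[:2]+.128*u,"width",np.linalg.norm(r[0]-r[1]),"cam-minus-true",d)
# plate / rails
def comp(C,roi,f):
    x0,x1,y0,y1=roi;im=cv2.resize(C["frame"][y0:y1,x0:x1],None,fx=4,fy=4,interpolation=cv2.INTER_CUBIC)
    hsv=cv2.cvtColor(im,cv2.COLOR_RGB2HSV);m=f(hsv[...,2].astype(int)).astype(np.uint8)
    k,l,st,ce=cv2.connectedComponentsWithStats(m);return x0,y0,l,st,im
for n,C,roi in(("T",T,(120,200,80,165)),("S",S,(290,365,110,165))):
    x0,y0,l,st,im=comp(C,roi,lambda v:v<85)
    for i in np.argsort(-st[1:,4])[:3]+1:
        if st[i,4]<500: continue
        ys,xs=np.where(l==i);b=cv2.boxPoints(cv2.minAreaRect(np.c_[xs,ys].astype(np.float32)))
        b=(b-1.5)/4+[x0,y0];r=ray(C,b,.012);print(n,"dark",st[i,4],b.round(1).tolist(),r[:,:2].round(4).tolist())
    x0,y0,l,st,im=comp(C,roi,lambda v:v>150)
    i=1+np.argmax(st[1:,4]);ys,xs=np.where(l==i);b=cv2.boxPoints(cv2.minAreaRect(np.c_[xs,ys].astype(np.float32)))
    b=(b-1.5)/4+[x0,y0];print(n,"bright",st[i],b.round(1).tolist(),ray(C,b,.022)[:,:2].round(4).tolist())
    cv2.imwrite(f"pics/mm_{n}.png",np.hstack([im[:,:,::-1],cv2.cvtColor(((l==i)*255).astype(np.uint8),cv2.COLOR_GRAY2BGR)]))
E
python3 m.py
```

```text
T nose [0.49480063 0.35932521] expected [0.49685109 0.36231148] width 0.03588004784484652 cam-minus-true [-0.00205046 -0.00298628]
S nose [0.49717703 0.36460941] expected [0.49685109 0.36231148] width 0.03975939101765221 cam-minus-true [0.00032593 0.00229792]
T dark 5535 [[124.0, 99.8], [134.9, 97.9], [145.7, 160.6], [134.8, 162.5]] [[0.7238, 0.4221], [0.7297, 0.3922], [0.5517, 0.3521], [0.546, 0.3813]]
T dark 4996 [[171.9, 88.0], [179.7, 86.0], [195.8, 147.2], [188.0, 149.2]] [[0.7602, 0.2908], [0.7666, 0.2692], [0.5913, 0.2178], [0.5852, 0.2389]]
T bright [   59    54   206   251 34273] [[132.6, 103.1], [172.3, 92.7], [186.3, 145.7], [146.5, 156.1]] [[0.7105, 0.3945], [0.7424, 0.2868], [0.5924, 0.2423], [0.5618, 0.348]]
S dark 4236 [[303.5, 156.3], [356.4, 146.9], [358.2, 157.2], [305.3, 166.6]] [[0.5907, 0.2331], [0.7555, 0.3058], [0.7641, 0.2668], [0.6018, 0.1958]]
S dark 519 [[303.1, 118.1], [314.9, 118.1], [314.9, 123.4], [303.1, 123.4]] [[0.568, 0.387], [0.6075, 0.3955], [0.6102, 0.3731], [0.5712, 0.3647]]
S bright [   49    46   198   120 16994] [[301.5, 125.2], [348.4, 119.9], [351.4, 146.6], [304.6, 151.9]] [[0.5667, 0.3478], [0.7189, 0.4036], [0.7375, 0.2963], [0.5914, 0.2439]]
```

View pics/mm_T.png

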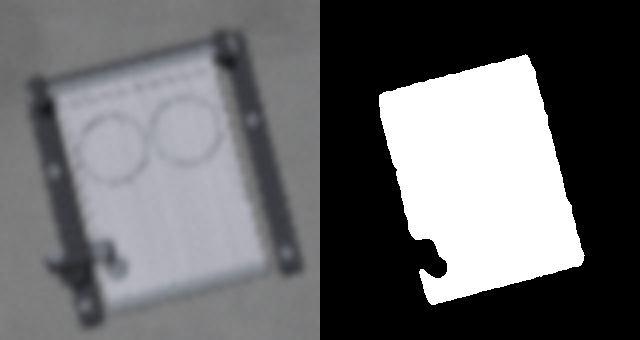

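View pics/mm_S.png

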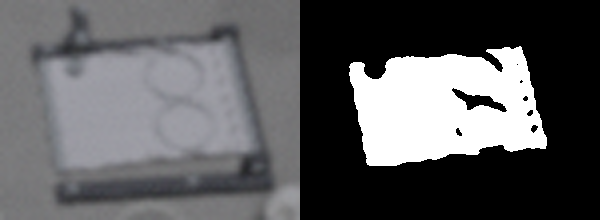

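Rails and plate box agree on yaw 16.5° and front middle (0.579, 0.296), with plate width 110 mm. I move to 27 mm in front of the edge and look again.

play_rows(motion=[{"gripper": 0.1,"dx": -1,"dy": -2,"dz": 0,"roll": 0},{"gripper": 0.1,"dx": -1,"dy": -2.5,"dz": 0,"roll": 0},{"gripper": 0.1,"dx": -1,"dy": -2.5,"dz": 0,"roll": 0},{"gripper": 0.1,"dx": -0.3,"dy": -1.7,"dz": 0,"roll": 0},{"gripper": 0.1,"dx": 0,"dy": 0,"dz": 1,"roll": 0},{"gripper": 0.1,"dx": 0,"dy": 0,"dz": 1,"roll": 0},{"gripper": 0.1,"dx": 0,"dy": 0,"dz": 0.6,"roll": 0},{"gripper": 0.1,"dx": 0,"dy": 0,"dz": 0,"roll": 0}])

```text
clock: 6.75
position: [0.429, 0.2525, 0.0382]
eef_rot: [-180.0, -0.2, -163.3]
contact_force: [-0.4, 0.5, -3.0]
opening: 0.0176
```

```bash
python3 - <<'E'
from h import *
s=bot.sense();print(s["clock"],s["position"],s["eef_rot"],s["contact_force"],s["opening"],s["qpos"].round(0))
c=cam("wrist");cv2.imwrite("pics/w6.png",c["frame"][:,:,::-1])
c=cam("top");cv2.imwrite("pics/t6.png",cv2.resize(c["frame"][75:225,95:245,::-1],None,fx=4,fy=4,interpolation=cv2.INTER_CUBIC))
c=cam("side");cv2.imwrite("pics/s6.png",cv2.resize(c["frame"][75:205,195:365,::-1],None,fx=4.5,fy=4.5,interpolation=cv2.INTER_CUBIC))
E
```

```text
6.75 [0.42897045 0.25252918 0.0382265 ] [-1.79989967e+02 -1.54392907e-01 -1.63343963e+02] [-0.39434274  0.4669327  -3.04692306] 0.01756525577305434 [-27.  31.  -9. 119.   9.  30.  64.]
```

View pics/t6.png

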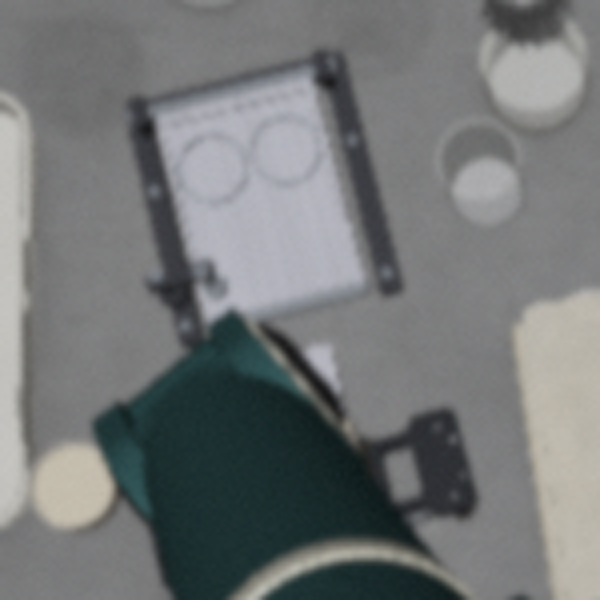

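View pics/s6.png

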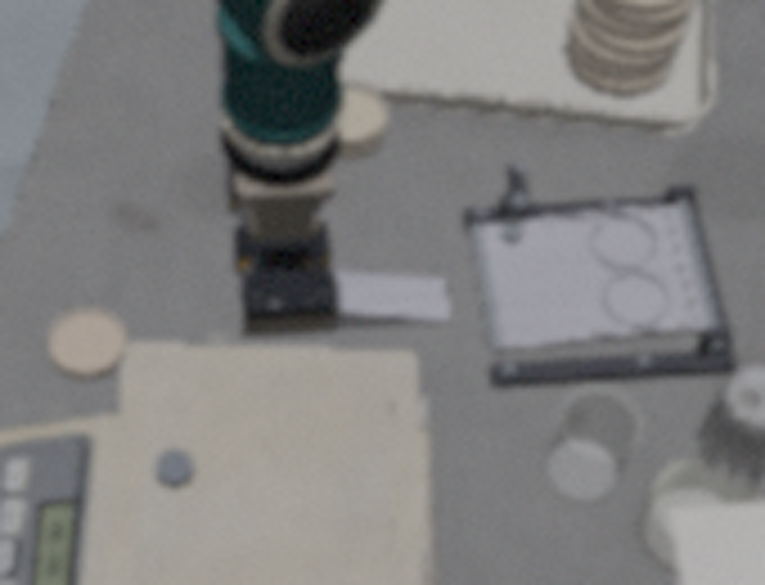

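```bash
python3 - <<'E'
from h import *
T=cam("top");S=cam("side");a=np.radians(16.55);u=np.array([np.cos(a),np.sin(a)]);v=np.array([-u[1],u[0]])
g=lambda l:[(195+x/4.5-.4,75+y/4.5-.4) for x,y in l]
f=lambda l:[(95+x/4-.4,75+y/4-.4) for x,y in l]
uv=lambda r:[(round(float(q[:2]@u),4),round(float(q[:2]@v),4)) for q in r]
print("TCP",uv([bot.sense()["position"]]))
print("S nose",uv(ray(S,g([(449,278),(447,320)]),.006)),"S plate front corners",uv(ray(S,g([(474,228),(493,350)]),.02)), "railR S", uv(ray(S,g([(492,370),(492,383)]),.012)))
print("T nose R corner",uv(ray(T,f([(334,345)]),.006)),"T plate",uv(ray(T,f([(205,322),(368,286)]),.02)),"rails T",uv(ray(T,f([(179,343),(200,340),(380,293),(401,287)]),.012)))
E
```

```text
TCP [(0.4846, 0.1193)]
S nose [(0.6155, 0.1398), (0.6088, 0.1026)] S plate front corners [(0.6375, 0.1737), (0.6353, 0.065)] railR S [(0.6338, 0.0532), (0.6322, 0.0423)]
T nose R corner [(0.6065, 0.0968)] T plate [(0.6415, 0.175), (0.636, 0.0632)] rails T [(0.6345, 0.1968), (0.6327, 0.1827), (0.6316, 0.0572), (0.6318, 0.0423)]
```

play_rows(motion=[{"gripper": 0.1,"dx": 0,"dy": 0,"dz": 0.1,"roll": 0},{"gripper": 0.1,"dx": 0,"dy": 0,"dz": 0.1,"roll": 0},{"gripper": 0.1,"dx": 0,"dy": 0,"dz": 0,"roll": 0},{"gripper": 0.1,"dx": 0,"dy": 0,"dz": 0,"roll": 0.2},{"gripper": 0.1,"dx": 0,"dy": 0,"dz": 0,"roll": 0},{"gripper": 0.1,"dx": 0,"dy": 0,"dz": 0,"roll": 0},{"gripper": 0.1,"dx": 0,"dy": 0,"dz": 0,"roll": 0},{"gripper": 0.1,"dx": 0,"dy": 0,"dz": 0,"roll": 0}])

```text
clock: 7.8
position: [0.4306, 0.2519, 0.0376]
eef_rot: [180.0, 0.0, -163.7]
contact_force: [0.6, -0.0, -2.2]
opening: 0.018
```

play_rows(motion=[{"gripper": 0.1,"dx": 0,"dy": 0,"dz": 0.1,"roll": -0.2},{"gripper": 0.1,"dx": 0,"dy": 0,"dz": 0.05,"roll": 0},{"gripper": 0.1,"dx": 0,"dy": 0,"dz": 0,"roll": 0},{"gripper": 0.1,"dx": 0,"dy": 0,"dz": 0,"roll": 0},{"gripper": 0.1,"dx": 0,"dy": 0,"dz": 0,"roll": 0},{"gripper": 0.1,"dx": 0,"dy": 0,"dz": 0,"roll": 0},{"gripper": 0.1,"dx": 0,"dy": 0,"dz": 0,"roll": 0},{"gripper": 0.1,"dx": 0,"dy": 0,"dz": 0,"roll": 0}])

```text
clock: 8.6
position: [0.4306, 0.2519, 0.0361]
eef_rot: [180.0, 0.0, -163.5]
contact_force: [-0.2, 0.8, -2.9]
opening: 0.0176
```

play_rows(motion=[{"gripper": 0.1,"dx": 0,"dy": 0,"dz": 0.05,"roll": 0},{"gripper": 0.1,"dx": 0,"dy": 0,"dz": 0,"roll": 0},{"gripper": 0.1,"dx": 0,"dy": 0,"dz": 0,"roll": 0},{"gripper": 0.1,"dx": 0,"dy": 0,"dz": 0.05,"roll": 0},{"gripper": 0.1,"dx": 0,"dy": 0,"dz": 0,"roll": 0},{"gripper": 0.1,"dx": 0,"dy": 0,"dz": 0,"roll": 0},{"gripper": 0.1,"dx": 0,"dy": 0,"dz": 0,"roll": 0},{"gripper": 0.1,"dx": 0,"dy": 0,"dz": 0,"roll": 0}])

```text
clock: 9.4
position: [0.4306, 0.2519, 0.036]
eef_rot: [-180.0, 0.0, -163.5]
contact_force: [-3.5, -3.3, 11.1]
opening: 0.0177
```

Now it is down on the bench (Fz rose). I release and regrip so it lies flat and unstressed.

play_rows(motion=[{"gripper": 0.3,"dx": 0,"dy": 0,"dz": 0,"roll": 0},{"gripper": 0.3,"dx": 0,"dy": 0,"dz": 0,"roll": 0},{"gripper": 0.3,"dx": 0,"dy": 0,"dz": 0,"roll": 0},{"gripper": 0.1,"dx": 0,"dy": 0,"dz": 0,"roll": 0},{"gripper": 0.1,"dx": 0,"dy": 0,"dz": 0,"roll": 0},{"gripper": 0.1,"dx": 0,"dy": 0,"dz": 0,"roll": 0},{"gripper": 0.1,"dx": 0,"dy": 0,"dz": 0,"roll": 0},{"gripper": 0.1,"dx": 0,"dy": 0,"dz": 0,"roll": 0}], force=40)

```text
clock: 10.2
position: [0.4305, 0.2518, 0.035]
eef_rot: [-180.0, -0.0, -163.5]
contact_force: [0.2, -0.2, -1.1]
opening: 0.0179
```

play_rows(motion=[{"gripper": 0.1,"dx": -0.7,"dy": 0,"dz": 0,"roll": 0},{"gripper": 0.1,"dx": -0.7,"dy": 0,"dz": 0,"roll": 0},{"gripper": 0.1,"dx": -0.7,"dy": 0,"dz": 0,"roll": 0},{"gripper": 0.1,"dx": -0.7,"dy": 0,"dz": 0,"roll": 0},{"gripper": 0.1,"dx": -0.7,"dy": 0,"dz": 0,"roll": 0},{"gripper": 0.1,"dx": -0.5,"dy": 0,"dz": 0,"roll": 0},{"gripper": 0.1,"dx": 0,"dy": 0,"dz": 0,"roll": 0},{"gripper": 0.1,"dx": 0,"dy": 0,"dz": 0,"roll": 0}])

```text
clock: 11.0
position: [0.4689, 0.2632, 0.035]
eef_rot: [-180.0, -0.0, -163.5]
contact_force: [0.5, 0.4, -1.9]
opening: 0.0179
```

```bash
cat > st.py <<'E'
from h import *
import sys
s=bot.sense();a=np.radians(16.5);u=np.array([np.cos(a),np.sin(a),0]);v=np.array([-u[1],u[0],0])
print("t",s["clock"],"uv",(s["position"]@u).round(4),(s["position"]@v).round(4),"z",s["position"][2].round(4),"push",(-s["contact_force"]@u).round(2),"lat",(s["contact_force"]@v).round(2),"Fz",s["contact_force"][2].round(2),"yaw",s["eef_rot"][2].round(2),"M",s["ft_torque"].round(2))
if len(sys.argv)>1:
    k=sys.argv[1]
    c=cam("top");cv2.imwrite(f"pics/t{k}.png",cv2.resize(c["frame"][75:185,115:225,::-1],None,fx=5,fy=5,interpolation=cv2.INTER_CUBIC))
    c=cam("side");cv2.imwrite(f"pics/s{k}.png",cv2.resize(c["frame"][85:185,230:370,::-1],None,fx=5.5,fy=5.5,interpolation=cv2.INTER_CUBIC))
E
python3 st.py 7
```

```text
t 11.0 uv 0.5243 0.1192 z 0.035 push -0.57 lat 0.28 Fz -1.86 yaw -163.47 M [ 0.   -0.   -0.01]
```

View pics/s7.png

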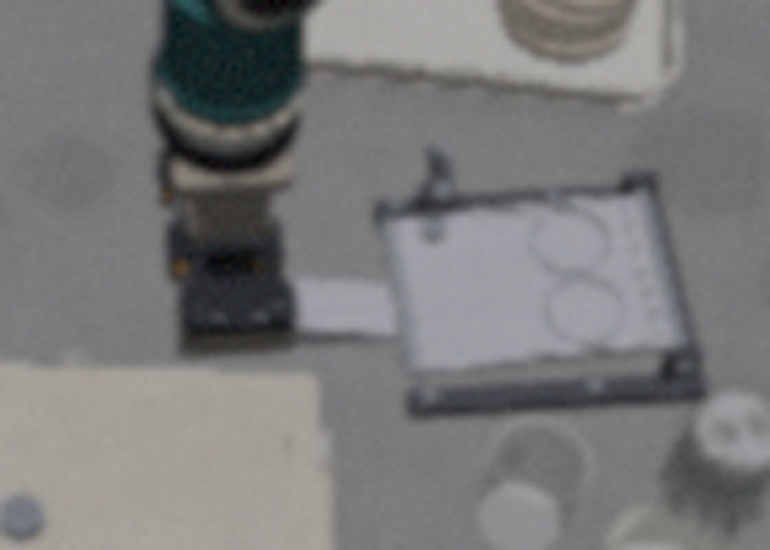

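View pics/t7.png

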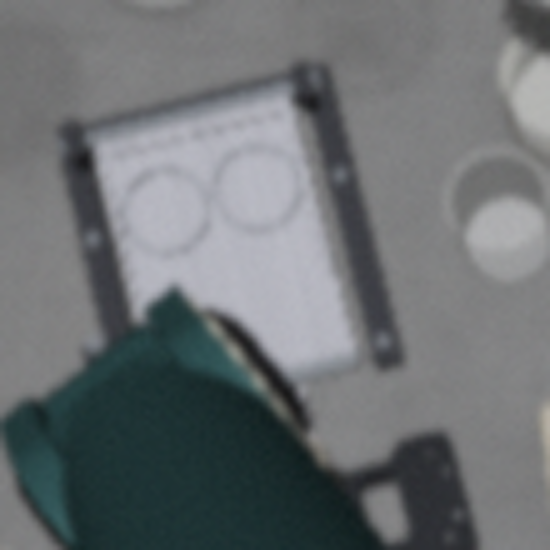

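Side view: the wedge nose has gone under the front edge near its middle (about (397,310)), with the table still at rest. I go on in small steps.

play_rows(motion=[{"gripper": 0.1,"dx": -0.3,"dy": 0,"dz": 0,"roll": 0},{"gripper": 0.1,"dx": -0.3,"dy": 0,"dz": 0,"roll": 0},{"gripper": 0.1,"dx": -0.3,"dy": 0,"dz": 0,"roll": 0},{"gripper": 0.1,"dx": -0.3,"dy": 0,"dz": 0,"roll": 0},{"gripper": 0.1,"dx": -0.2,"dy": 0,"dz": 0,"roll": 0},{"gripper": 0.1,"dx": -0.2,"dy": 0,"dz": 0,"roll": 0},{"gripper": 0.1,"dx": -0.2,"dy": 0,"dz": 0,"roll": 0},{"gripper": 0.1,"dx": -0.2,"dy": 0,"dz": 0,"roll": 0}])

```text
clock: 11.9
position: [0.4868, 0.2687, 0.0351]
eef_rot: [-180.0, -0.2, -163.4]
contact_force: [-5.7, -1.9, 2.7]
opening: 0.0179
```

```bash
python3 st.py
```

```text
t 11.9 uv 0.5431 0.1194 z 0.0351 push 5.99 lat -0.24 Fz 2.72 yaw -163.45 M [-0.14  0.72  0.07]
```

play_rows(motion=[{"gripper": 0.1,"dx": -0.2,"dy": 0,"dz": 0,"roll": 0},{"gripper": 0.1,"dx": -0.2,"dy": 0,"dz": 0,"roll": 0},{"gripper": 0.1,"dx": -0.2,"dy": 0,"dz": 0,"roll": 0},{"gripper": 0.1,"dx": -0.2,"dy": 0,"dz": 0,"roll": 0},{"gripper": 0.1,"dx": -0.2,"dy": 0,"dz": 0,"roll": 0},{"gripper": 0.1,"dx": -0.2,"dy": 0,"dz": 0,"roll": 0},{"gripper": 0.1,"dx": -0.2,"dy": 0,"dz": 0,"roll": 0},{"gripper": 0.1,"dx": -0.2,"dy": 0,"dz": 0,"roll": 0}])

```text
clock: 12.7
position: [0.5022, 0.2733, 0.035]
eef_rot: [-180.0, -0.1, -163.4]
contact_force: [-5.4, -1.8, 2.2]
opening: 0.0178
```

```bash
python3 st.py 8
```

```text
t 12.7 uv 0.5591 0.1194 z 0.035 push 5.72 lat -0.21 Fz 2.2 yaw -163.45 M [-0.12  0.66 -0.02]
```

View pics/s8.png

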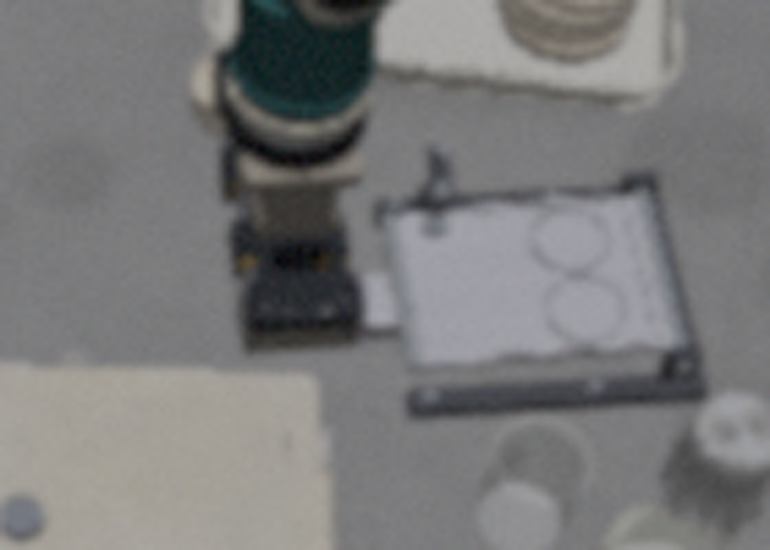

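Table front is rising, push steady at about 5.8 N.

play_rows(motion=[{"gripper": 0.1,"dx": -0.2,"dy": 0,"dz": 0,"roll": 0},{"gripper": 0.1,"dx": -0.2,"dy": 0,"dz": 0,"roll": 0},{"gripper": 0.1,"dx": -0.2,"dy": 0,"dz": 0,"roll": 0},{"gripper": 0.1,"dx": -0.1,"dy": 0,"dz": 0,"roll": 0},{"gripper": 0.1,"dx": -0.1,"dy": 0,"dz": 0,"roll": 0},{"gripper": 0.1,"dx": -0.1,"dy": 0,"dz": 0,"roll": 0},{"gripper": 0.1,"dx": -0.1,"dy": 0,"dz": 0,"roll": 0},{"gripper": 0.1,"dx": -0.1,"dy": 0,"dz": 0,"roll": 0}])

```text
clock: 13.6
position: [0.5132, 0.2764, 0.035]
eef_rot: [-180.0, -0.1, -163.5]
contact_force: [-5.4, -1.1, 1.4]
opening: 0.0176
```

```bash
python3 st.py
```

```text
t 13.6 uv 0.5706 0.1193 z 0.035 push 5.5 lat 0.46 Fz 1.37 yaw -163.46 M [-0.14  0.77  0.03]
```

play_rows(motion=[{"gripper": 0.1,"dx": -0.05,"dy": 0,"dz": 0,"roll": 0},{"gripper": 0.1,"dx": -0.05,"dy": 0,"dz": 0,"roll": 0},{"gripper": 0.1,"dx": -0.05,"dy": 0,"dz": 0,"roll": 0},{"gripper": 0.1,"dx": -0.05,"dy": 0,"dz": 0,"roll": 0},{"gripper": 0.1,"dx": -0.05,"dy": 0,"dz": 0,"roll": 0},{"gripper": 0.1,"dx": -0.05,"dy": 0,"dz": 0,"roll": 0},{"gripper": 0.1,"dx": -0.05,"dy": 0,"dz": 0,"roll": 0},{"gripper": 0.1,"dx": -0.05,"dy": 0,"dz": 0,"roll": 0}])

```text
clock: 14.4
position: [0.5172, 0.2776, 0.035]
eef_rot: [-180.0, -0.1, -163.5]
contact_force: [-4.8, -2.4, 1.3]
opening: 0.0179
```

```bash
python3 st.py 9
```

```text
t 14.4 uv 0.5747 0.1193 z 0.035 push 5.25 lat -0.91 Fz 1.32 yaw -163.46 M [-0.15  0.76 -0.05]
```

View pics/s9.png

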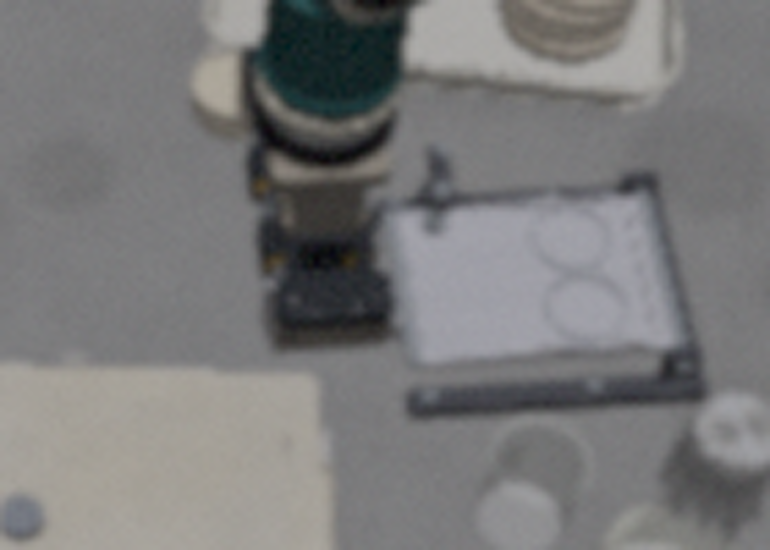

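play_rows(motion=[{"gripper": 0.1,"dx": -0.05,"dy": 0,"dz": 0,"roll": 0},{"gripper": 0.1,"dx": -0.05,"dy": 0,"dz": 0,"roll": 0},{"gripper": 0.1,"dx": -0.05,"dy": 0,"dz": 0,"roll": 0},{"gripper": 0.1,"dx": -0.05,"dy": 0,"dz": 0,"roll": 0},{"gripper": 0.1,"dx": -0.05,"dy": 0,"dz": 0,"roll": 0},{"gripper": 0.1,"dx": -0.05,"dy": 0,"dz": 0,"roll": 0},{"gripper": 0.1,"dx": -0.05,"dy": 0,"dz": 0,"roll": 0},{"gripper": 0.1,"dx": -0.05,"dy": 0,"dz": 0,"roll": 0}])

```text
clock: 15.3
position: [0.5215, 0.2788, 0.035]
eef_rot: [-180.0, -0.0, -163.5]
contact_force: [-5.4, -1.7, 0.9]
opening: 0.0177
```

```bash
python3 st.py
```

```text
t 15.3 uv 0.5792 0.1192 z 0.035 push 5.62 lat -0.13 Fz 0.86 yaw -163.47 M [-0.19  0.99  0.02]
```

play_rows(motion=[{"gripper": 0.1,"dx": -0.05,"dy": 0,"dz": 0,"roll": 0},{"gripper": 0.1,"dx": -0.05,"dy": 0,"dz": 0,"roll": 0},{"gripper": 0.1,"dx": -0.05,"dy": 0,"dz": 0,"roll": 0},{"gripper": 0.1,"dx": -0.05,"dy": 0,"dz": 0,"roll": 0},{"gripper": 0.1,"dx": -0.05,"dy": 0,"dz": 0,"roll": 0},{"gripper": 0.1,"dx": -0.05,"dy": 0,"dz": 0,"roll": 0},{"gripper": 0.1,"dx": -0.05,"dy": 0,"dz": 0,"roll": 0},{"gripper": 0.1,"dx": -0.05,"dy": 0,"dz": 0,"roll": 0}])

```text
clock: 16.1
position: [0.5235, 0.2795, 0.035]
eef_rot: [-180.0, -0.2, -163.4]
contact_force: [-11.1, -3.8, 6.7]
opening: 0.0179
```

```bash
python3 st.py
```

```text
t 16.1 uv 0.5813 0.1193 z 0.035 push 11.71 lat -0.48 Fz 6.7 yaw -163.45 M [-0.39  1.81  0.02]
```

play_rows(motion=[{"gripper": 0.1,"dx": 0,"dy": 0,"dz": 0,"roll": 0},{"gripper": 0.1,"dx": 0,"dy": 0,"dz": 0,"roll": 0},{"gripper": 0.1,"dx": 0,"dy": 0,"dz": 0,"roll": 0},{"gripper": 0.1,"dx": 0,"dy": 0,"dz": 0,"roll": 0},{"gripper": 0.1,"dx": 0,"dy": 0,"dz": 0,"roll": 0},{"gripper": 0.1,"dx": 0,"dy": 0,"dz": 0,"roll": 0},{"gripper": 0.1,"dx": 0,"dy": 0,"dz": 0,"roll": 0},{"gripper": 0.1,"dx": 0,"dy": 0,"dz": 0,"roll": 0}])

```text
clock: 16.9
position: [0.5236, 0.2794, 0.035]
eef_rot: [-180.0, -0.2, -163.5]
contact_force: [-9.6, -3.7, 5.1]
opening: 0.0178
```

```bash
python3 st.py 10
```

```text
t 16.9 uv 0.5814 0.1192 z 0.035 push 10.23 lat -0.82 Fz 5.12 yaw -163.45 M [-0.48  1.66 -0.04]
```

View pics/s10.png

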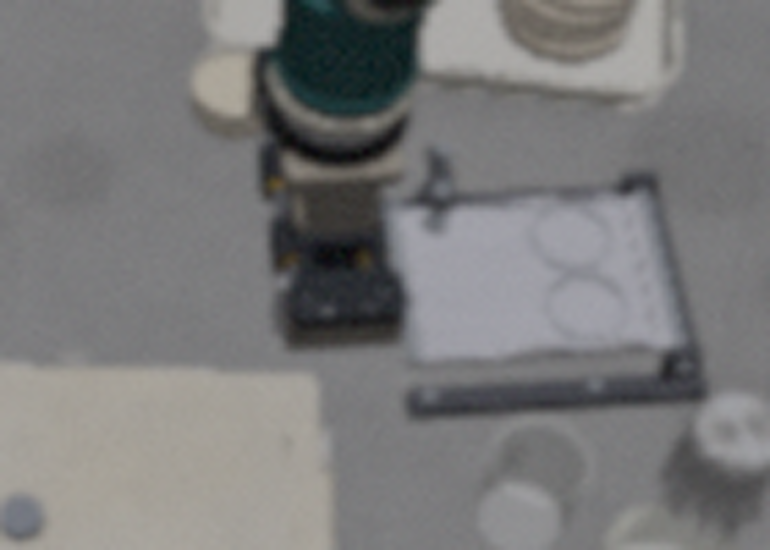

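The pose is steady. Push peaked at 11.7 N, a climb of about 6 N over the 5.6 N lifting push. I ease the push off and let go.

play_rows(motion=[{"gripper": 0.1,"dx": 0.1,"dy": 0,"dz": 0,"roll": 0},{"gripper": 0.1,"dx": 0.1,"dy": 0,"dz": 0,"roll": 0},{"gripper": 0.1,"dx": 0.05,"dy": 0,"dz": 0,"roll": 0},{"gripper": 0.1,"dx": 0,"dy": 0,"dz": 0,"roll": 0},{"gripper": 0.1,"dx": 0,"dy": 0,"dz": 0,"roll": 0},{"gripper": 0.1,"dx": 0,"dy": 0,"dz": 0,"roll": 0},{"gripper": 0.1,"dx": 0,"dy": 0,"dz": 0,"roll": 0},{"gripper": 0.1,"dx": 0,"dy": 0,"dz": 0,"roll": 0}])

```text
clock: 17.8
position: [0.5235, 0.2794, 0.035]
eef_rot: [180.0, 0.0, -163.5]
contact_force: [1.0, 1.3, -6.2]
opening: 0.018
```

```bash
python3 st.py
```

```text
t 17.8 uv 0.5813 0.1193 z 0.035 push -1.31 lat 0.95 Fz -6.19 yaw -163.47 M [ 0.19  0.23 -0.01]
```

play_rows(motion=[{"gripper": 0.35,"dx": 0,"dy": 0,"dz": 0,"roll": 0},{"gripper": 0.35,"dx": 0,"dy": 0,"dz": 0,"roll": 0},{"gripper": 0.35,"dx": 0,"dy": 0,"dz": 0,"roll": 0},{"gripper": 0.35,"dx": 0,"dy": 0,"dz": 0,"roll": 0},{"gripper": 0.35,"dx": 0,"dy": 0,"dz": -1,"roll": 0},{"gripper": 0.35,"dx": 0,"dy": 0,"dz": -2,"roll": 0},{"gripper": 0.35,"dx": 0,"dy": 0,"dz": -2,"roll": 0},{"gripper": 0.35,"dx": 0,"dy": 0,"dz": -2,"roll": 0}])

```text
clock: 18.6
position: [0.5232, 0.2794, 0.1066]
eef_rot: [180.0, 0.0, -163.5]
contact_force: [0.0, -0.4, 0.1]
opening: 0.032
```

play_rows(motion=[{"gripper": 0.35,"dx": 0,"dy": 0,"dz": -3,"roll": 0},{"gripper": 0.35,"dx": 0,"dy": 0,"dz": -3,"roll": 0},{"gripper": 0.35,"dx": 1,"dy": 0,"dz": -3,"roll": 0},{"gripper": 0.35,"dx": 3,"dy": 0,"dz": 0,"roll": 0},{"gripper": 0.35,"dx": 3,"dy": 0,"dz": 0,"roll": 0},{"gripper": 0.35,"dx": 3,"dy": 0,"dz": 0,"roll": 0},{"gripper": 0.35,"dx": 3,"dy": 0,"dz": 0,"roll": 0},{"gripper": 0.35,"dx": 3,"dy": 0,"dz": 0,"roll": 0}])

```text
clock: 19.4
position: [0.3686, 0.2335, 0.1959]
eef_rot: [180.0, 0.1, -163.5]
contact_force: [0.5, -0.3, 0.2]
opening: 0.0322
```

```bash
python3 st.py 11
```

```text
t 19.4 uv 0.4198 0.1192 z 0.1959 push -0.42 lat -0.41 Fz 0.21 yaw -163.46 M [ 0.05  0.04 -0.03]
```

View pics/s11.png

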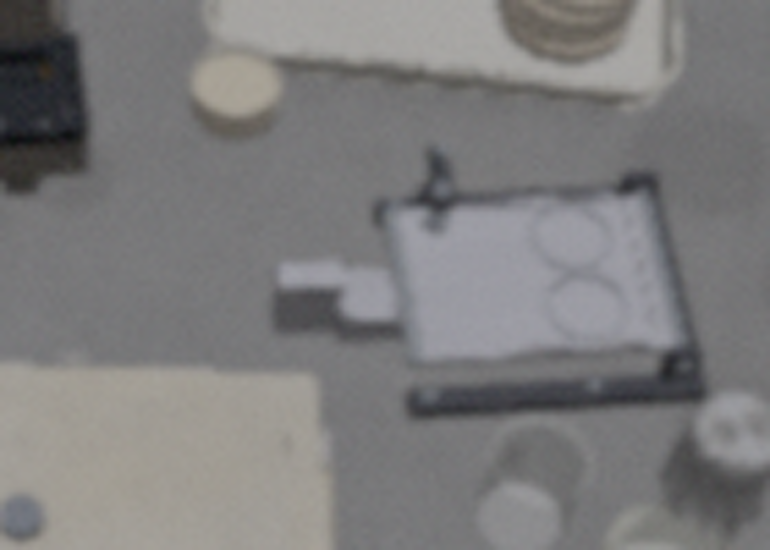

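View pics/t11.png

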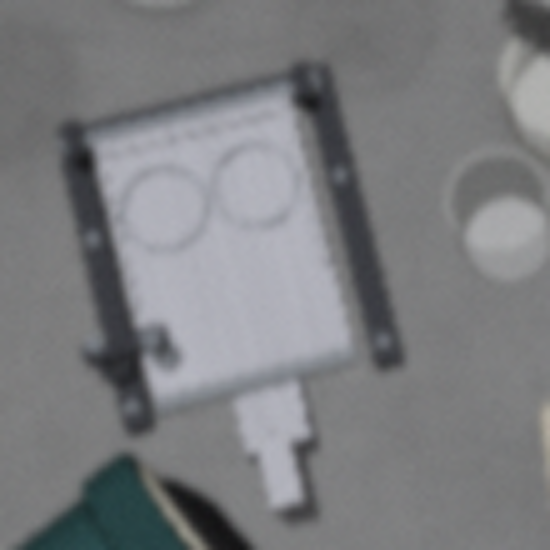

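```bash
python3 - <<'E'
from h import *
T=cam("top");S=cam("side");a=np.radians(16.5);u=np.array([np.cos(a),np.sin(a)]);v=np.array([-u[1],u[0]])
g=lambda l:[(230+x/5.5-.41,85+y/5.5-.41) for x,y in l]
f=lambda l:[(115+x/5-.4,75+y/5-.4) for x,y in l]
uv=lambda r:[(round(float(q[:2]@u),4),round(float(q[:2]@v),4)) for q in r]
print("T ramp back corners z.03",uv(ray(T,f([(245,455),(310,440)]),.03)),"handle top",uv(ray(T,f([(258,458),(296,450),(306,503),(272,512)]),.05)))
print("T ramp at edge",uv(ray(T,f([(233,402),(300,383)]),.021)))
print("T plate",uv(ray(T,f([(156,412),(355,356)]),.028)),"rails mid-ends",uv(ray(T,f([(128,432),(152,424),(378,366),(403,358)]),.012)))
print("S ramp back",uv(ray(S,g([(340,264),(343,320)]),.03)),"handle",uv(ray(S,g([(278,262),(341,262),(341,287),(276,291)]),.05)),"plate",uv(ray(S,g([(383,208),(412,362)]),.028)))
for n,r in (("top",T),("side",S)): cv2.imwrite(f"pics/{n}12.png",r["frame"][:,:,::-1])
st=cv2.resize(T["frame"][135:165,125:160,::-1],None,fx=16,fy=16,interpolation=cv2.INTER_CUBIC);cv2.imwrite("pics/stop12.png",st)
E
```

```text
T ramp back corners z.03 [(0.5975, 0.1349), (0.5961, 0.0996)] handle top [(0.5885, 0.1258), (0.5873, 0.1056), (0.5585, 0.1074), (0.5587, 0.1256)]
T ramp at edge [(0.6301, 0.1355), (0.6306, 0.0983)]
T plate [(0.6337, 0.1754), (0.635, 0.0654)] rails mid-ends [(0.632, 0.1956), (0.6328, 0.182), (0.6312, 0.0561), (0.6319, 0.0419)]
S ramp back [(0.6027, 0.1392), (0.5991, 0.0988)] handle [(0.5626, 0.1289), (0.5994, 0.126), (0.597, 0.1083), (0.559, 0.1084)] plate [(0.6348, 0.1802), (0.6356, 0.0677)]
```

View pics/top12.png

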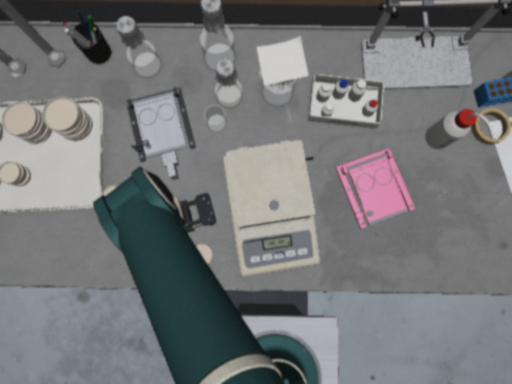

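```bash
python3 - <<'E'
from cell import bot
print(bot.close_job(), bot.sense()["clock"])
E
```

```text
the job is handed in; nothing more can be done
the job is handed in; nothing more can be done
```

The wedge is in place under the middle of the steel table's front edge and holding it up. The job was handed in at about 20 s, with the robot clear. I gripped the wedge by its handle, turned it to the frame's direction (16.5°), set it flat on the bench and slid it in nose first.

**Snugness:** lifting took a push of about 5.5 N, which then climbed to 11.7 N at the stop. That climb of about 6 N is inside the 5–8 N snug range. On a hold the reading settled to 10.2 N with the wedge not moving. I eased the push off and let go, and the measured position stayed within 0.1 mm up to release.

**Last pictures:** the table is raised on the wedge, and the beaker and both dishes show no sign of having moved. The arm hides part of both dishes in the last top view; the left dish is clear in the side view.

**What did not fully agree:**
- **Centring:** the top and side views differ by a few mm. They put the wedge between 0 and about 5 mm right of the middle.
- **Pin force after release:** I could not measure it. It is inferred from the push climb and from the wedge not having moved up to release.

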